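# Spring check on a line-laser tilt mount

## Task

Check the two corner springs of the laser's tilt mount with your fingertips. Press the green pad slowly down until the red pointer beside it is level with the orange marker on its scale, not past it, hold it there for about a second and let the plate come fully back up; then do the same with the blue pad and its marker. Press only the one corner at a time; do not grip or lift the plate, shift the mount or slide the markers, leave everything around it where it is, and finish clear of it.

Things in the scene. Friction and masses are not known exactly. Their poses are not given: they have to be found in the camera images.
- mount: grey heavy base (3 kg, 185 x 300 x 18 mm), loose on rubber feet. Origin: on the bench; x points from the front (pads) to the back (pivot), y to the green side, z up. Beside each front corner stands an upright scale facing the front (-x): 44 mm in front of the origin, 101 to 147 mm from the middle line, up to 98 mm high; its marker clip reaches to 61 mm in front.
- tilt_plate: aluminium plate, 170 x 188 x 7 mm, underside 70 mm above the bench, level on springs at rest; tilts both ways on a ball pivot. Origin: the pivot, at x = +60, y = 0, z = 64 mm of the mount; axes as the mount's at rest. A black laser head (62 x 52 mm) is fixed on its middle, up to 109 mm above the bench.
- green_pad (a point): centre of the top of the green pad, a disc 30 mm across, 7 mm high, on the plate's front corner at x = -60, y = +75 mm of the mount; 84 mm above the bench at rest, moves with the plate. Spring: about 0.4 N for each mm that the pointer drops; the pad drops 0.81 mm for each mm of its pointer, and the other corner's pointer hardly moves. Comes back up by itself.
- green_pointer (a point): tip of the red pointer rod that sticks out sideways from the plate's edge beside the green pad; in the mount's frame at x = -60, y = +120 mm, 74 mm above the bench at rest; it moves with the plate.
- green_mark (a point): inner tip of the orange marker clip on the green side's white scale, at the middle of its height (the clip's bar is 6 mm high). It stands just outboard of the pointer tip; the pointer is level with it when both are at the same height.
- green_marker (a joint): how far (m) the green side's marker is set below the rest height of the pointer: 0.010 to 0.020. It stays where it is set.
- blue_pad (a point): centre of the top face of the blue pad, the same on the other front corner, x = -60, y = -75 mm of the mount; same springs and size as the green one.
- blue_pointer (a point): tip of the red pointer beside the blue pad, x = -60, y = -120 mm in the mount's frame, 74 mm above the bench at rest.
- blue_mark (a point): inner tip of the orange marker clip on the blue side's scale, at the middle of its height; clip bar 6 mm high.
- blue_marker (a joint): how far (m) the blue side's marker is set below the rest height of the pointer: 0.010 to 0.020.
- tape_measure: yellow tape measure, 67 x 80 x 38 mm, lying on the green side of the mount; origin under its middle. Leave it.
- red_jar: clear jar of screws with a red lid, 65 mm across, 80 mm high, on the blue side of the mount; origin under its middle. Leave it.
- spanner: steel spanner, 177 x 27 x 7 mm, lying in front of the mount; origin under its middle. Leave it.
- carton: yellow and black carton, 55 x 100 x 86 mm, at the back of the bench; origin under its middle. Leave it.
- white_box: small white box, 50 x 62 x 51 mm, at the back of the bench; origin under its middle. Leave it.
- plug_box: red box, 55 x 60 x 86 mm, at the back of the bench; origin under its middle. Leave it.

How it is judged:
On the way, in this order (a step that is already met when the one before it is completed fails the run):
1. the green corner is pressed until its pointer is level with its marker (within 3 mm) and held, the blue corner not pressed along (z of green_pointer in the frame of green_mark between -0.003 and 0.003 m and z of blue_pointer in the frame of mount above 0.069 m), for 0.5 s.
2. the plate is let back up to rest (z of green_pointer in the frame of mount between 0.071 and 0.077 m and z of blue_pointer in the frame of mount between 0.071 and 0.077 m and contact force between the fingers and mount below 0.2 N), for 0.2 s.
3. the blue corner is pressed until its pointer is level with its marker (within 3 mm) and held, the green corner not pressed along (z of blue_pointer in the frame of blue_mark between -0.003 and 0.003 m and z of green_pointer in the frame of mount above 0.069 m), for 0.5 s.
At the end, for the whole second after the job is handed in: both corners have been pressed to their markers and let go, both pointers are back within 3 mm of their rest height, and the mount (8 mm) and the things around it (20 mm) are where they were (z of green_pointer in the frame of mount between 0.071 and 0.077 m and z of blue_pointer in the frame of mount between 0.071 and 0.077 m and linear speed of mount below 0.01 m/s and distance of mount from where it was at the start of the episode below 0.008 m and distance of each of tape_measure, red_jar, spanner, carton, white_box, plug_box from where it was at the start of the episode below 0.02 m); the robot touches nothing.
It fails at once if a corner is pressed more than 6 mm past its marker (z of green_pointer in the frame of green_mark below -0.006 m or z of blue_pointer in the frame of blue_mark below -0.006 m).
It fails at once if a front corner of the plate is lifted more than 6 mm above rest (z of any of green_pointer, blue_pointer in the frame of mount above 0.08 m).
It fails at once if a marker is moved by more than 8 mm (distance of any of green_mark, blue_mark from where it was at the start of the episode above 0.008 m).
It fails at once if the mount is shifted or lifted by more than 8 mm, or tipped (distance of mount from where it was at the start of the episode above 0.008 m or angle between mount's own z axis and vertical above 0.05 rad).
It fails at once if one of the things around the mount is moved by more than 20 mm (distance of any of tape_measure, red_jar, spanner, carton, white_box, plug_box from where it was at the start of the episode above 0.02 m).
It also fails if it takes over 58 s, if anything falls off the work surface, if the arm or the gripper's body presses on something with over 40 N, if the wrist force passes 120 N, or if a joint passes its speed limit or range.

## Robot

A 6-joint arm with a two-finger parallel gripper is mounted at the origin on a cart in front of the work surface, level with it; the furniture and walls round the work are solid. World frame = base frame: x ahead of the robot, y to its left, z up, the work surface at z = 0. Lengths are in m, angles in rad, forces in N, time in s.
With the tool pointing down it reaches from about 0.2 to 0.875 m from the base axis. Payload 3.4 kg.
Tool frame: the origin (TCP) lies between the finger pads; the fingertips stand 25 mm ahead of it and the grasp point (between the pads) lies 6 mm ahead of it (r.nose_length is the z of the fingertips in the tool frame, in m); z points along the fingers, y is the line along which they close (so a half turn about z gives the same grasp; the last joint's range is limited). The gripper opens to 94 mm and grips with 3 to 60 N. Pads are 16 mm wide; open, the fingers measure 119 mm over their backs; the gripper's body (75 mm by 177 mm) begins 78 mm behind the grasp point.
Start: joints at [1.129, 0.276, 1.505, -0, 1.361, -0.121], TCP at [0.181, 0.546, 0.23] pointing down, gripper open.
Joint ranges: [-2.89, 2.89], [-0.75, 2.08], [0.22, 2.7], [-1.18, 4.32], [0.11, 2.71], [-2.7, 2.7]. Speed limits (rad/s): [2.57, 2.57, 3.14, 3.14, 3.14, 3.14].

## Interface

Orientations are given as a unit quaternion [w, x, y, z].
In Python, from plant import r, gripper_to, inverse_kinematics, vision, models, telemetry gives the robot as it stands. Calls block until the motion is done:
- r.move_to(position, orientation): joint-space move of the TCP to a pose.
- r.move_l(position, rot=None, vel=0.15, guard=None): straight line of the TCP; rot=None keeps the orientation; vel is the mean speed in m/s. With guard (N) it stops when the force on the tool has changed by that much, and returns True; else False.
- r.movej(angles): joint-space move.
- gripper_to(opening, f_grip=None): finger opening in m; f_grip is the grip in N (None keeps the last); returns when the fingers have stopped.
- r.hold(seconds).
- inverse_kinematics(position, orientation): joint angles nearest the present ones, or None.
- vision.snapshot(name): name is "side" or "top" or "wrist"; returns the picture (384x512x3 uint8, red, green, blue); there is no depth.
- vision.get_calibration(name): a dict with "fx", "fy", "cx", "cy" (pixels), "D" ([k1, k2, p1, p2, k3] as OpenCV has them; the pictures are not rectified), "position" and "orientation" of the camera in the world. Camera axes: x right, y down, z forward; pixel columns grow to the right and rows downward; lengths in m; the calibration is good to about 2 mm. A picture is of the moment at which its call begins: read the wrist's pose just before it. get_calibration takes no time and is no camera call; for the wrist camera it gives the pose at the moment of the call.
A pose or a line that the arm cannot do raises r.PlanningError and nothing moves.
- r.sign_off(): hands the job in; it is judged then, once.
Trained networks look in the newest picture that a camera, given by its name, has taken for a name from the list of things; names that differ only in an ending like _2 or _b are one class to them, and where a whole thing is asked for, a point or a joint stands for the part that bears it (a point fixed in the world has none). Each returns a list of dicts, best first, with "score" (0 to 1); they miss things now and then, are a little off and sometimes report something else, mostly with a low value. They report only what shows in the picture. A call takes as long as a camera call.
- models.boxes_of(thing, camera): "at" ([x, y, z] in m, in world coordinates, good to about 4 mm: the middle of the surface that is visible of it).
- models.regions_of(thing, camera): "pixels" (384x512 bool, what is visible of it).
- models.mark_of(thing, camera): "at" ([x, y, z] in m, in world coordinates, good to about 4 mm: a listed point, or the origin of a listed thing).
Readings, each from a call of its own:
- telemetry.current_t(): time.
- telemetry.current_joints(): joint angles.
- telemetry.current_dq(): joint speeds.
- telemetry.current_joint_efforts(): joint torques, N m.
- telemetry.current_ee_pos(): TCP position.
- telemetry.current_tool_rot(): TCP orientation.
- telemetry.current_wrist_force(): force on the tool from outside, world axes, zero at the start.
- telemetry.current_torque(): the same for the moment, N m.
- telemetry.current_opening(): finger opening in m.
- telemetry.current_finger_force(): force on a finger pad.
Only numpy, scipy, OpenCV 4.12 (cv2) and the standard library are available. Lean on these libraries where they do the work, as an engineer would, in place of code of your own. Each camera call takes 0.05 s, during which the arm holds its last target. There are 200 camera calls.

## Working session

There is one attempt and no reset: what is moved stays moved. The work goes in short steps, each a Python script; the robot and the scene stay as the last script left them, time stands still between calls to the robot, and variables do not carry over. Pictures are saved under pics/ and viewed, at most 10 in all, crops included, and the job is handed in when it is done.

```bash
mkdir -p pics; python3 - <<'E'
from plant import r, vision, models, telemetry
import cv2,numpy as np
np.set_printoptions(precision=4,suppress=True)
for c in ["top","side"]:
    im=vision.snapshot(c); cv2.imwrite(f"pics/{c}0.png",im[:,:,::-1])
    k=vision.get_calibration(c); print(c,{a:np.round(b,4) for a,b in k.items()})
    for n in ["mount","tilt_plate","green_pad","green_pointer","green_mark","blue_pad","blue_pointer","blue_mark","tape_measure","red_jar","spanner"]:
        print(n,[(np.round(d["at"],4),round(d["score"],2)) for d in models.mark_of(n,c)[:2]])
print(telemetry.current_t(),telemetry.current_tool_rot(),r.nose_length)
E
```

```text
top {'fx': np.float64(374.5511), 'fy': np.float64(374.5511), 'cx': np.float64(242.4637), 'cy': np.float64(192.1433), 'D': array([-0.0641,  0.    ,  0.    ,  0.    ,  0.    ]), 'position': array([ 0.2222, -0.1552,  0.9855]), 'orientation': array([-0.1678,  0.8018, -0.5618,  0.115 ])}
mount [(array([ 0.554 , -0.009 , -0.0032]), 0.71), (array([ 0.7746, -0.1473, -0.0006]), 0.39)]
tilt_plate [(array([ 0.6122, -0.0265,  0.066 ]), 0.56)]
green_pad [(array([0.523 , 0.0835, 0.0841]), 0.88)]
green_pointer [(array([0.5353, 0.1207, 0.0718]), 0.73)]
green_mark [(array([ 0.7772,  0.1539, -0.0057]), 0.48), (array([0.5485, 0.1218, 0.0638]), 0.43)]
blue_pad [(array([ 0.4754, -0.0555,  0.0861]), 0.82), (array([ 0.7773,  0.1519, -0.0028]), 0.5)]
blue_pointer [(array([ 0.4552, -0.0997,  0.0718]), 0.69)]
blue_mark [(array([ 0.4531, -0.1003,  0.0608]), 0.53)]
tape_measure [(array([0.5736, 0.2104, 0.0018]), 0.8)]
red_jar [(array([ 0.4163, -0.17  , -0.0034]), 0.58)]
spanner [(array([0.4235, 0.0424, 0.0024]), 0.61), (array([ 0.6098, -0.0279,  0.0653]), 0.16)]
side {'fx': np.float64(436.8515), 'fy': np.float6
[... 286 characters left out ...]
lt_plate [(array([0.5277, 0.0812, 0.0831]), 0.63), (array([0.4249, 0.0361, 0.0022]), 0.35)]
green_pad [(array([0.5249, 0.0822, 0.0827]), 0.78)]
green_pointer [(array([0.5442, 0.1282, 0.0776]), 0.86)]
green_mark []
blue_pad [(array([ 0.468 , -0.0571,  0.086 ]), 0.65), (array([0.5279, 0.0824, 0.083 ]), 0.23)]
blue_pointer [(array([ 0.4588, -0.0987,  0.0747]), 0.58), (array([0.5268, 0.0832, 0.0841]), 0.16)]
blue_mark [(array([ 0.4537, -0.0996,  0.0539]), 0.42), (array([0.5468, 0.1276, 0.0759]), 0.24)]
tape_measure [(array([0.5712, 0.2089, 0.0001]), 0.83)]
red_jar [(array([ 0.4166, -0.1717, -0.0014]), 0.66)]
spanner [(array([0.4258, 0.0383, 0.0006]), 0.7)]
1.2 [0.     0.1597 0.9872 0.0001] 0.025
```

View pics.

```bash
python3 - <<'E'
from plant import r, vision, models, telemetry
import cv2,numpy as np
from scipy.spatial.transform import Rotation as R
a=cv2.imread("pics/top0.png");b=cv2.imread("pics/side0.png")
cv2.imwrite("pics/v1.png",cv2.resize(np.vstack([a,b]),(400,600)) if 0 else a)
cv2.imwrite("pics/v2.png",b)
k=vision.get_calibration("wrist");print({x:np.round(y,4) for x,y in k.items()})
q=np.array(telemetry.current_tool_rot());T=R.from_quat(np.roll(q,-1))
C=R.from_quat(np.roll(k["orientation"],-1))
print(T.inv().apply(np.array(k["position"])-telemetry.current_ee_pos()),(T.inv()*C).as_matrix().round(3))
E
```

```text
{'fx': np.float64(308.3771), 'fy': np.float64(308.3771), 'cx': np.float64(255.6338), 'cy': np.float64(186.6878), 'D': array([-0.0763,  0.    ,  0.    ,  0.    ,  0.    ]), 'position': array([0.1118, 0.5696, 0.3841]), 'orientation': array([0.1048, 0.8041, 0.5802, 0.0766])}
[ 0.07356109  0.0007765  -0.15359178] [[ 0.    -0.966 -0.257]
 [ 1.    -0.     0.001]
 [-0.001 -0.257  0.966]]
```

View pics/top0.png

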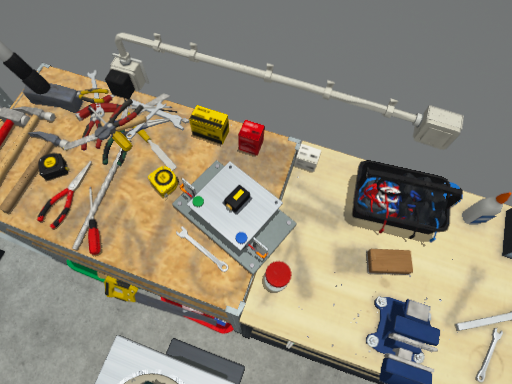

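View pics/side0.png

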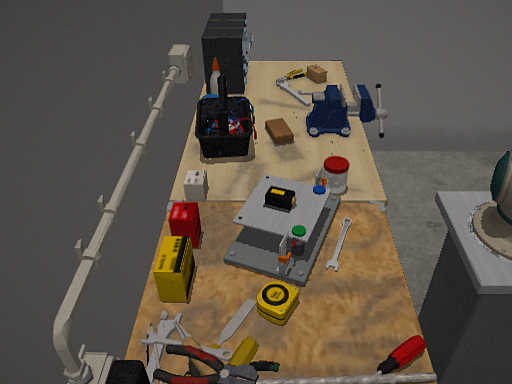

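```bash
cat > h.py <<'E'
from plant import r, gripper_to, inverse_kinematics, vision, models, telemetry
import cv2,numpy as np
from scipy.spatial.transform import Rotation as R
np.set_printoptions(precision=4,suppress=True)
G=np.array([.524,.083]);B=np.array([.4717,-.0563])
my=(G-B)/np.linalg.norm(G-B); mx=np.array([my[1],-my[0]]); O=(G+B)/2+.06*mx
M=np.eye(3); M[:2,0]=mx; M[:2,1]=my
def W(p): return M@np.array(p,float)+np.r_[O,0]      # mount frame -> world
def q(m): return np.roll(R.from_matrix(m).as_quat(),1)
def lookpose(target,dist,el,flip,az=0):
    e=np.radians(el)                                  # camera elevation angle, az about z
    Z=R.from_euler('z',az,degrees=True).as_matrix()
    f=M@Z@np.array([np.cos(e),0,-np.sin(e)])
    cam=W(target)-dist*f
    side=M@Z@np.array([0,1,0])*flip                   # tool y
    tz=f*np.cos(np.radians(14.9)); 
    up=np.cross(side,f)                               # perp to f in vertical plane
    tx=None
    # optical axis = -0.257 tx + .966 tz ; tx = side x tz
    a=np.arcsin(.257)
    tz=.966*f+.257*up; tx=np.cross(side,tz)
    T=np.c_[tx,side,tz]
    assert np.allclose(-.257*tx+.966*tz,f,atol=.01)
    return cam-T@np.array([.0736,.0008,-.1536]),T
def ray(px,k):
    u=cv2.undistortPoints(np.array([[px]],float),np.array([[k["fx"],0,k["cx"]],[0,k["fy"],k["cy"]],[0,0,1]]),np.array(k["D"]))[0,0]
    return np.array(k["position"]),R.from_quat(np.roll(k["orientation"],-1)).apply([u[0],u[1],1])
E
python3 - <<'E'
from h import *
for s in (1,-1):
  for flip in (1,-1):
    for el in (20,30,40,50):
      for d in (.2,.24,.28):
       for az in (-30,0,30):
        p,T=lookpose([-.06,.12*s,.068],d,el,flip,az)
        tip=p+.025*T[:,2]
        j=inverse_kinematics(p,q(T)) if tip[2]>.115 else None
        if j is not None: print(s,flip,el,d,az,p,tip,np.round(j,2))
E
```

```text
1 1 20 0.28 -30 [0.479  0.1986 0.1363] [0.492  0.1828 0.122 ] [ 0.85  0.46  1.96 -1.04  1.22  0.8 ]
1 1 30 0.28 -30 [0.4875 0.1884 0.1517] [0.4987 0.1747 0.1341] [ 0.74  0.35  1.92 -0.9   1.13  0.57]
1 1 30 0.28 30 [0.4595 0.1115 0.1517] [0.4769 0.1144 0.1341] [-0.   -0.05  2.47  2.04  0.13  2.55]
1 1 40 0.24 -30 [0.517  0.1525 0.139 ] [0.5261 0.1414 0.1185] [ 0.55  0.31  1.9  -0.75  0.99  0.31]
1 1 40 0.24 0 [0.5066 0.1374 0.139 ] [0.5201 0.1323 0.1185] [ 0.41  0.14  2.14 -0.86  0.56 -0.12]
1 1 40 0.24 30 [0.5053 0.1191 0.139 ] [0.5194 0.1215 0.1185] [ 0.05  0.05  2.26  0.29  0.23 -1.94]
1 1 40 0.28 -30 [0.4975 0.1762 0.1647] [0.5066 0.1651 0.1442] [ 0.61  0.28  1.87 -0.71  1.07  0.3 ]
1 1 40 0.28 0 [0.4779 0.1481 0.1647] [0.4914 0.1431 0.1442] [ 0.47  0.08  2.13 -0.79  0.64 -0.16]
1 1 40 0.28 30 [0.475  0.1141 0.1647] [0.4892 0.1165 0.1442] [ 0.04 -0.05  2.26  0.23  0.32 -1.89]
1 1 50 0.24 -30 [0.5251 0.1426 0.144 ] [0.5318 0.1344 0.1214] [ 0.41  0.27  1.85 -0.52  0.97  0.01]
1 1 50 0.24 0 [0.5187 0.1329 0.144 ] [0.5286 0.1291 0.1214] [ 0.3   0.15  2.01 -0.43  0.67 -0.62]
1 1 50 0.
[... 1061 characters left out ...]
 [ 0.4223 -0.0596  0.1442] [ 0.15 -0.01  2.23 -0.81  0.76  0.02]
-1 1 40 0.28 0 [ 0.3936 -0.0765  0.1647] [ 0.407  -0.0816  0.1442] [-0.37 -0.2   2.38  0.02  0.35 -1.61]
-1 1 50 0.24 -30 [ 0.4408 -0.0821  0.144 ] [ 0.4475 -0.0903  0.1214] [-0.09  0.04  2.14 -0.49  0.7  -0.45]
-1 1 50 0.24 0 [ 0.4343 -0.0918  0.144 ] [ 0.4442 -0.0956  0.1214] [-0.37 -0.04  2.22  0.01  0.52 -1.59]
-1 1 50 0.28 -30 [ 0.4244 -0.0622  0.1747] [ 0.4312 -0.0704  0.152 ] [-0.04 -0.02  2.11 -0.46  0.81 -0.45]
-1 1 50 0.28 0 [ 0.4102 -0.0828  0.1747] [ 0.4202 -0.0865  0.152 ] [-0.37 -0.13  2.2   0.01  0.63 -1.59]
-1 -1 50 0.28 30 [ 0.3602 -0.114   0.134 ] [ 0.3803 -0.1107  0.1196] [-1.6   0.13  2.68  1.18  1.06 -1.19]
```

```bash
python3 - <<'E'
from h import *
gripper_to(0.0)
for n,s in (("green",1),("blue",-1)):
    p,T=lookpose([-.06,.12*s,.068],.28,30,1,-30)
    r.move_to(p+[0,0,.06],q(T)) if inverse_kinematics(p+[0,0,.06],q(T)) is not None else print("noup")
    r.move_to(p,q(T)); r.hold(.2)
    im=vision.snapshot("wrist"); cv2.imwrite(f"pics/w_{n}.png",im[:,:,::-1])
    k=vision.get_calibration("wrist"); np.save(f"cal_{n}.npy",k,allow_pickle=True)
    for m in ("pad","pointer","mark"):
        for d in models.mark_of(f"{n}_{m}","wrist")[:2]:print(n,m,np.round(d["at"],4),M.T@(np.array(d["at"])-np.r_[O,0]),d["score"])
    r.move_l(p+[0,0,.06]) 
    cc=cv2.resize(im[96:288,128:384,::-1],None,fx=3,fy=3,interpolation=2); cv2.imwrite(f"pics/wc_{n}.png",cc)
print(telemetry.current_t(),telemetry.current_opening())
E
```

```text
green pad [0.5286 0.0812 0.0857] [-0.0551  0.0743  0.0857] 0.58
green pad [ 0.779   0.0221 -0.0026] [ 0.2001  0.107  -0.0026] 0.36
green mark [0.5457 0.1272 0.0609] [-0.0552  0.1234  0.0609] 0.92
blue pad [ 0.4713 -0.0577  0.0826] [-0.0599 -0.0758  0.0826] 0.6
blue pad [ 0.6062 -0.0289  0.0655] [ 0.0563 -0.0015  0.0655] 0.25
blue pointer [ 0.4549 -0.0991  0.0741] [-0.0607 -0.1204  0.0741] 0.57
blue mark [ 0.4513 -0.0957  0.0543] [-0.0652 -0.1185  0.0543] 0.67
7.9 0.0003757390587864377
```

View pics/wc_green.png

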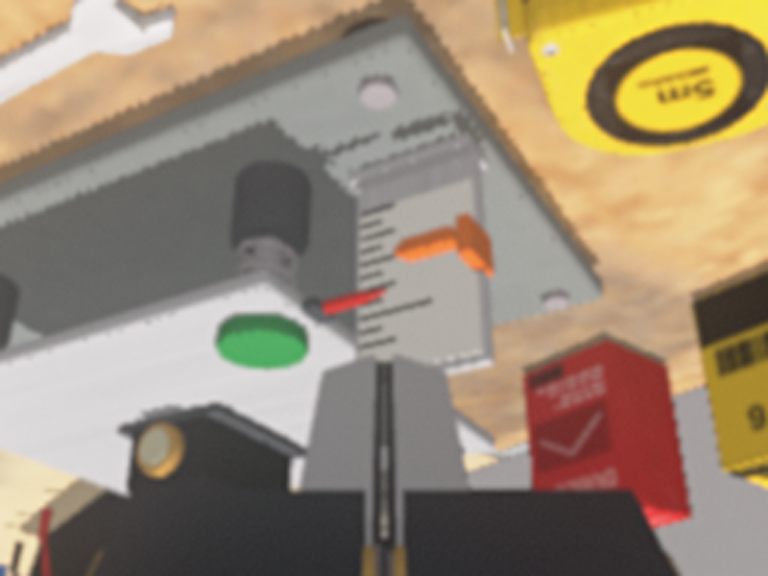

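View pics/wc_blue.png

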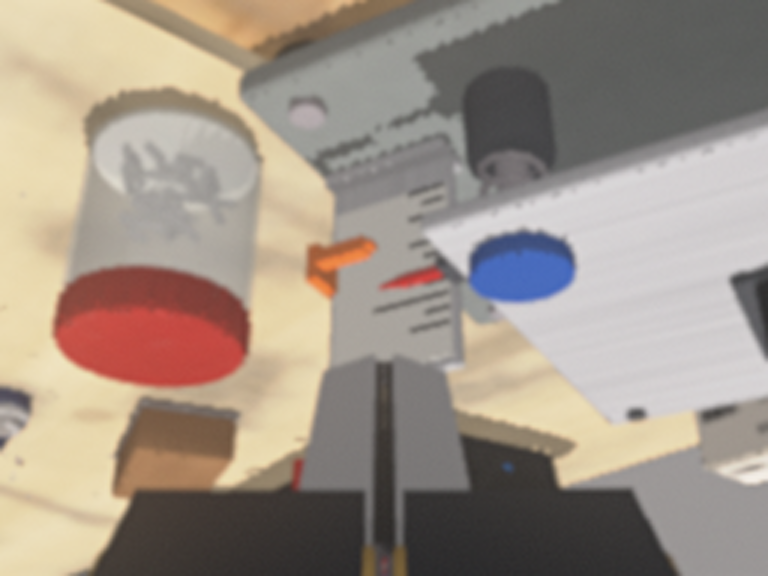

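```bash
python3 - <<'E'
from h import *
for n,pts in (("green",{"tip":(385,294),"mark":(398,252),"mk_top":(398,259),"mk_bot":(398,243)}),("blue",{"tip":(382,287),"mark":(374,245),"top":(375,252),"bot":(370,238)})):
    k=np.load(f"cal_{n}.npy",allow_pickle=True).item()
    for m,p in pts.items():
        o,d=ray((p[0]/3+128-1/3,p[1]/3+96-1/3),k)
        o=M.T@(o-np.r_[O,0]);d=M.T@d
        print(n,m,*[o+d*(x-o[0])/d[0] for x in(-.06,-.05)])
for n in("green","blue"):
    im=cv2.imread(f"pics/w_{n}.png"); c=im[168:204,230:276] 
    cv2.imwrite(f"pics/z_{n}.png",cv2.resize(c,None,fx=16,fy=16,interpolation=0))
a=cv2.imread("pics/z_green.png");b=cv2.imread("pics/z_blue.png")
cv2.imwrite("pics/z.png",cv2.resize(np.hstack([a,b]),(800,313),interpolation=0)) 
E
```

```text
green tip [-0.06    0.1226  0.0762] [-0.05    0.1168  0.0699]
green mark [-0.06    0.1272  0.063 ] [-0.05    0.1217  0.0561]
green mk_top [-0.06    0.1272  0.0655] [-0.05    0.1217  0.0586]
green mk_bot [-0.06    0.1272  0.0598] [-0.05    0.1217  0.0527]
blue tip [-0.06   -0.1181  0.0738] [-0.05   -0.1238  0.0674]
blue mark [-0.06   -0.1209  0.0582] [-0.05   -0.1268  0.051 ]
blue top [-0.06   -0.1205  0.0608] [-0.05   -0.1264  0.0538]
blue bot [-0.06   -0.1223  0.0552] [-0.05   -0.1283  0.0479]
```

View pics/z.png

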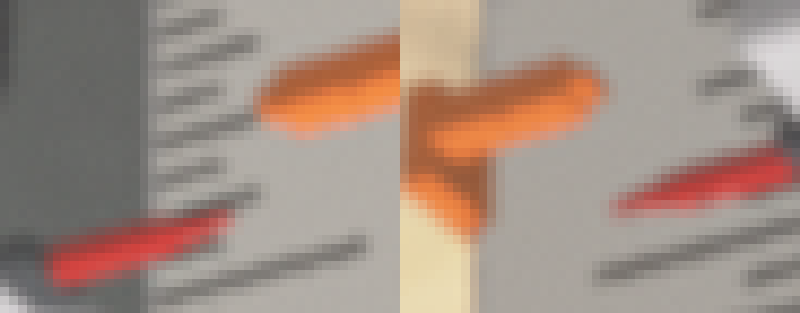

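```bash
cat >> h.py <<'E'
def presspose(s,z,el=40,az=-30):   # TCP so that the low fingertip edge is at height z over pad s
    _,T=lookpose([-.06,.075*s,.084],.2,el,1,az)
    return W([-.06,.075*s,z])-T@np.array([.006,0,.025]),T
def shot(name,n,tag):
    im=vision.snapshot("wrist"); k=vision.get_calibration("wrist")
    cv2.imwrite(f"pics/{tag}.png",im[:,:,::-1]); np.save(f"cal_{tag}.npy",k,allow_pickle=True); return im,k
def proj(p,k):
    Rc=R.from_quat(np.roll(k["orientation"],-1)).as_matrix().T
    return cv2.projectPoints(np.array([p],float),Rc,-Rc@np.array(k["position"]),np.array([[k["fx"],0,k["cx"]],[0,k["fy"],k["cy"]],[0,0,1.]]),np.array(k["D"]))[0].ravel()
E
python3 - <<'E'
from h import *
for s in(1,-1):
  for el in (35,40,45,50):
    for az in(-30,-15,0):
      js=[inverse_kinematics(presspose(s,z,el,az)[0],q(presspose(s,z,el,az)[1])) for z in(.15,.095,.07)]
      print(s,el,az,[None if j is None else np.round(j,2) for j in js])
print(telemetry.current_ee_pos(),telemetry.current_wrist_force())
E
```

```text
1 35 -30 [array([ 0.49,  0.24,  1.96, -0.86,  0.99,  0.31]), array([ 0.49,  0.31,  2.03, -0.94,  0.89,  0.46]), array([ 0.49,  0.35,  2.06, -0.99,  0.85,  0.53])]
1 35 -15 [array([ 0.44,  0.15,  2.08, -0.94,  0.77,  0.15]), array([ 0.44,  0.24,  2.16, -1.1 ,  0.68,  0.36]), None]
1 35 0 [array([ 0.32,  0.07,  2.18, -0.97,  0.51, -0.11]), None, None]
1 40 -30 [array([ 0.43,  0.22,  1.93, -0.74,  0.97,  0.17]), array([ 0.43,  0.29,  2.  , -0.82,  0.86,  0.3 ]), array([ 0.43,  0.32,  2.03, -0.86,  0.82,  0.36])]
1 40 -15 [array([ 0.38,  0.14,  2.03, -0.77,  0.77, -0.06]), array([ 0.38,  0.22,  2.11, -0.91,  0.66,  0.12]), array([ 0.38,  0.26,  2.15, -0.99,  0.62,  0.22])]
1 40 0 [array([ 0.27,  0.07,  2.12, -0.7 ,  0.55, -0.41]), array([ 0.27,  0.15,  2.21, -0.94,  0.43, -0.14]), array([ 0.27,  0.2 ,  2.24, -1.1 ,  0.39,  0.04])]
1 45 -30 [array([ 0.37,  0.2 ,  1.9 , -0.62,  0.97,  0.02]), array([ 0.37,  0.27,  1.97, -0.69,  0.85,  0.13]), array([ 0.37,  0.3 ,  2.  , -0.73,  0.8 ,  0.19])]
1 45 -15 [array([ 0.32,  0.13,  1.98, -0.6 ,  0.79, -0.25]), array([ 0.32,  0.21,  2.07, -0.71,  0
[... 1799 characters left out ...]
45 0 [array([-0.2 , -0.06,  2.19, -0.16,  0.5 , -1.29]), array([-0.2 ,  0.03,  2.29, -0.25,  0.31, -1.19]), array([-0.2 ,  0.08,  2.33, -0.36,  0.22, -1.09])]
-1 50 -30 [array([-0.01,  0.05,  2.03, -0.46,  0.82, -0.42]), array([-0.01,  0.13,  2.12, -0.55,  0.68, -0.3 ]), array([-0.01,  0.16,  2.16, -0.6 ,  0.61, -0.23])]
-1 50 -15 [array([-0.1 , -0.  ,  2.09, -0.34,  0.7 , -0.83]), array([-0.1 ,  0.08,  2.18, -0.43,  0.54, -0.72]), array([-0.1 ,  0.12,  2.22, -0.49,  0.47, -0.64])]
-1 50 0 [array([-0.22, -0.04,  2.12, -0.1 ,  0.62, -1.36]), array([-0.22,  0.04,  2.22, -0.14,  0.45, -1.32]), array([-0.22,  0.09,  2.26, -0.17,  0.37, -1.29])]
[ 0.4027 -0.0364  0.2115] [ 0.3637 -0.0008 -0.2398]
```

```bash
cat >> h.py <<'E'
def approach(s,tag):
    p,T=presspose(s,.15); r.move_to(p,q(T))
    r.move_l(presspose(s,.096)[0],vel=.06); r.hold(.2)
    f0=telemetry.current_wrist_force(); shot(0,0,tag+"_a")
    hit=r.move_l(presspose(s,.076)[0],vel=.012,guard=.8); 
    pos=telemetry.current_ee_pos(); T=telemetry.current_tool_rot()
    zc=.096-(presspose(s,.096)[0][2]-pos[2])
    print("hit",hit,"edge z",zc,"dF",np.array(telemetry.current_wrist_force())-f0,"t",telemetry.current_t()); np.save(tag+"_f0.npy",f0)
    return zc
E
python3 - <<'E'
from h import *
approach(1,"g")
r.hold(.2); print(np.array(telemetry.current_wrist_force())-np.load("g_f0.npy"),telemetry.current_ee_pos())
im,k=shot(0,0,"g_b")
a=cv2.imread("pics/g_a.png");c=proj(W([-.06,.12,.07]),k);print(c)
x,y=int(c[0]),int(c[1])
o=[cv2.resize(i[y-50:y+50,x-65:x+65],None,fx=6,fy=6,interpolation=2)[:, :] for i in (im[:,:,::-1],)]
cv2.imwrite("pics/g_bv.png",o[0])
E
```

```text
hit True edge z 0.0834331267501115 dF [ 0.5801 -0.6343  1.0387] t 10.95
[0.7791 0.1987 0.4613] [0.5179 0.0908 0.1074]
[319.7801 179.4679]
```

View pics/g_bv.png

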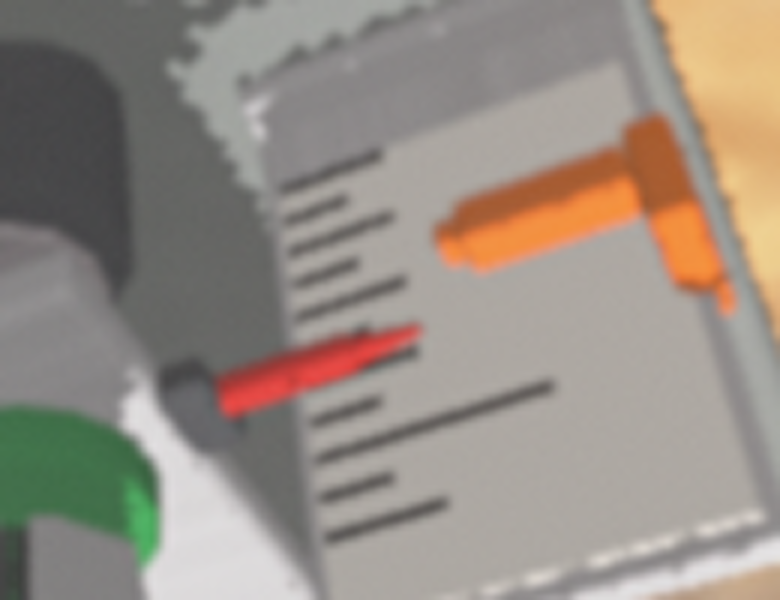

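```bash
cat >> h.py <<'E'
def hz(px,k,x):
    o,d=ray(px,k); o=M.T@(o-np.r_[O,0]); d=M.T@d; return o+d*(x-o[0])/d[0]
def tri(views):  # list of (px,k): least-squares intersection, mount frame
    A=np.zeros((3,3));b=np.zeros(3)
    for p,k in views:
        o,d=ray(p,k);d/=np.linalg.norm(d);P=np.eye(3)-np.outer(d,d);A+=P;b+=P@o
    return M.T@(np.linalg.solve(A,b)-np.r_[O,0])
def ld(t): return np.load(f"cal_{t}.npy",allow_pickle=True).item()
E
python3 - <<'E'
from h import *
k=ld("g_b"); f=lambda u,v:((u+.5)/6-.5+319-65,(v+.5)/6-.5+179-50)
for n,p in dict(tip=(420,330),mark=(443,240),marktop=(465,262),markbot=(462,210)).items():
    print(n,hz(f(*p),k,-.06),hz(f(*p),k,-.058))
for p in [(157+170,538),(320,498),(316,460),(313,422),(298,317),(295,284),(291,250),(287,218),(285,187)]: print("tick",hz(f(*p),k,-.044))
kg=ld("green")
print("tri mark",tri([(f(443,240),k),((259.9,179.5),kg)]))
E
```

```text
tip [-0.06    0.1218  0.074 ] [-0.058   0.1213  0.0723]
mark [-0.06    0.1257  0.0639] [-0.058   0.1253  0.062 ]
marktop [-0.06    0.1274  0.0676] [-0.058   0.127   0.0658]
markbot [-0.06    0.1282  0.0609] [-0.058   0.1278  0.059 ]
tick [-0.044   0.1044  0.0829]
tick [-0.044   0.1042  0.0777]
tick [-0.044   0.1043  0.0728]
tick [-0.044   0.1045  0.0678]
tick [-0.044   0.1044  0.0527]
tick [-0.044   0.1046  0.0477]
tick [-0.044   0.1046  0.0424]
tick [-0.044   0.1047  0.0372]
tick [-0.044   0.1049  0.0321]
tri mark [-0.0564  0.1249  0.0604]
```

```bash
cat >> h.py <<'E'
def press(s,z,tag,f0):
    r.move_l(presspose(s,z)[0],vel=.012); r.hold(.6)
    im,k=shot(0,0,tag); print("dF",np.array(telemetry.current_wrist_force())-np.load(f0),telemetry.current_ee_pos()-presspose(s,z)[0],telemetry.current_t())
    c=proj(W([-.06,.12*s,.065]),k).astype(int); x,y=c; print(c)
    cv2.imwrite(f"pics/{tag}v.png",cv2.resize(im[y-50:y+50,x-65:x+65,::-1],None,fx=6,fy=6,interpolation=2))
E
python3 - <<'E'
from h import *
press(1,.0736,"g_c","g_f0.npy")
E
```

```text
dF [-3.0955  4.9044  4.6267] [ 0. -0.  0.] 12.825
[320 185]
```

View pics/g_cv.png

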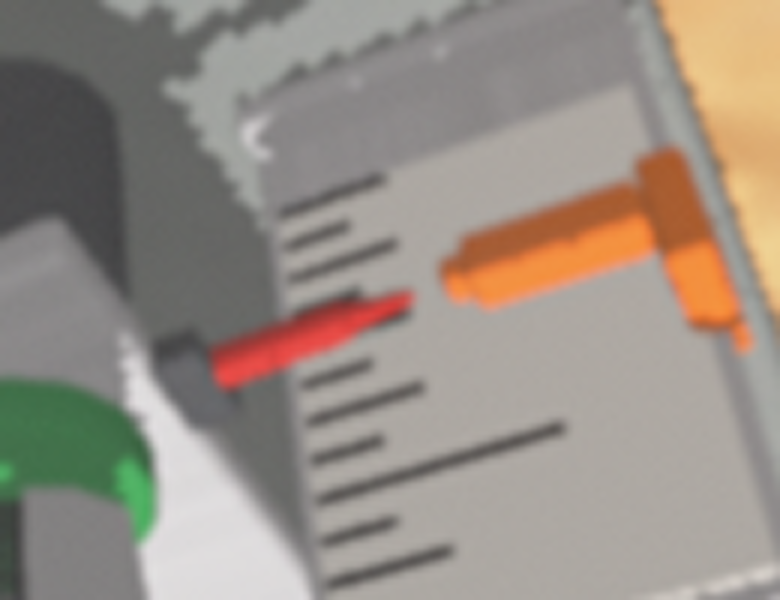

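```bash
python3 - <<'E'
from h import *
k=ld("g_c"); f=lambda u,v:((u+.5)/6-.5+320-65,(v+.5)/6-.5+185-50)
kb=ld("g_b"); fb=lambda u,v:((u+.5)/6-.5+319-65,(v+.5)/6-.5+179-50)
for n,p,b in (("tip",(411,298),(420,330)),("mark",(448,278),(443,240)),("longtickR",(565,428),(553,385)),("bot",(385,180),(381,156))):
    for x in (-.06,-.058,-.044): print(n,x,hz(f(*p),k,x),hz(fb(*b),kb,x))
E
```

```text
tip -0.06 [-0.06    0.1217  0.0647] [-0.06    0.1218  0.074 ]
tip -0.058 [-0.058   0.1212  0.063 ] [-0.058   0.1213  0.0723]
tip -0.044 [-0.044   0.1178  0.0511] [-0.044   0.1179  0.0604]
mark -0.06 [-0.06    0.1256  0.0638] [-0.06    0.1257  0.0639]
mark -0.058 [-0.058   0.1252  0.0621] [-0.058   0.1253  0.062 ]
mark -0.044 [-0.044   0.1221  0.0502] [-0.044   0.1223  0.0491]
longtickR -0.06 [-0.06    0.1331  0.0845] [-0.06    0.1329  0.0853]
longtickR -0.058 [-0.058   0.1328  0.0831] [-0.058   0.1326  0.0838]
longtickR -0.044 [-0.044   0.1305  0.0733] [-0.044   0.1303  0.0731]
bot -0.06 [-0.06    0.1213  0.0486] [-0.06    0.1211  0.0495]
bot -0.058 [-0.058   0.1208  0.0467] [-0.058   0.1207  0.0474]
bot -0.044 [-0.044   0.1173  0.0332] [-0.044   0.1172  0.0331]
```

```bash
cat >> h.py <<'E'
def tipof(tag,s,color,z):
    im=cv2.imread(f"pics/{tag}.png").astype(float);k=ld(tag);c=proj(W([-.06,.12*s,z]),k).astype(int)
    b,g,rr=im[...,0],im[...,1],im[...,2]
    if color=="red": w=np.clip((rr-np.maximum(g,b)-25)/60,0,1)*(g<b+30)
    else: w=np.clip((rr-b-40)/80,0,1)*(g>b+35)
    m=np.zeros_like(w); x0,x1,y0,y1=c[0]-35,c[0]+35,c[1]-30,c[1]+30; m[y0:y1,x0:x1]=w[y0:y1,x0:x1]
    n,l,st,_=cv2.connectedComponentsWithStats((m>.4).astype(np.uint8)); i=1+np.argmax(st[1:,4])
    m*=(cv2.dilate((l==i).astype(np.uint8),np.ones((3,3)))>0)
    # image is upside down: mount +y is image right; pointer tip outboard (s), mark tip inboard (-s)
    sg=s if color=="red" else -s
    col=np.where(m.max(0)>.4)[0]; e=col.max() if sg>0 else col.min()
    cols=[e-sg*j for j in range(0,3)]
    v=[(m[:,j]*np.arange(384)).sum()/m[:,j].sum() for j in cols]
    return np.array([e,np.mean(v)]),k
E
python3 - <<'E'
from h import *
for s,tags in((1,(("green",.068),("g_a",.068),("g_b",.068),("g_c",.064))),(-1,(("blue",.066),))):
  V=[]
  for t,z in tags:
    p,k=tipof(t,s,"red",z);m,_=tipof(t,s,"orange",z);V.append((m,k,p))
    print(t,p,m,"tip@-60",hz(p,k,-.06),"mark@-58",hz(m,k,-.058))
  if s==1:
    print("tri mark",tri([v[:2] for v in V])); print("tri tip rest",tri([(V[i][2],V[i][1]) for i in(0,1)]))
  
E
```

```text
[ WARN:0@0.016] global loadsave.cpp:275 findDecoder imread_('pics/green.png'): can't open/read file: check file path/integrity
Traceback (most recent call last):
  File "h.py", line 60, in tipof
    im=cv2.imread(f"pics/{tag}.png").astype(float);k=ld(tag);c=proj(W([-.06,.12*s,z]),k).astype(int)
       ^^^^^^^^^^^^^^^^^^^^^^^^^^^^^^^^^^^^
AttributeError: 'NoneType' object has no attribute 'astype'
```

```bash
cp pics/w_green.png pics/green.png; cp pics/w_blue.png pics/blue.png; python3 - <<'E'
from h import *
for s,tags in((1,(("green",.068),("g_a",.068),("g_b",.068),("g_c",.064))),(-1,(("blue",.066),))):
  V=[]
  for t,z in tags:
    p,k=tipof(t,s,"red",z);m,_=tipof(t,s,"orange",z);V.append((m,k,p))
    print(t,p,m,"tip@-60",hz(p,k,-.06),"mark@-58",hz(m,k,-.058))
  if s==1:
    print("tri mark",tri([v[:2] for v in V])); print("tri tip rest",tri([(V[i][2],V[i][1]) for i in(0,1)]))
print(presspose(1,0)[0],telemetry.current_ee_pos())
E
```

```text
green [255.     193.2798] [260.     179.8545] tip@-60 [-0.06    0.1215  0.0756] mark@-58 [-0.058   0.1257  0.0617]
g_a [320.     170.4705] [324.     154.2302] tip@-60 [-0.06    0.1216  0.0766] mark@-58 [-0.058   0.1256  0.0628]
g_b [323.     184.2503] [327.     169.0256] tip@-60 [-0.06    0.1214  0.0743] mark@-58 [-0.058   0.125   0.0622]
g_c [323.     184.7026] [329.     181.1941] tip@-60 [-0.06    0.1216  0.065 ] mark@-58 [-0.058   0.125   0.0622]
tri mark [-0.0559  0.1247  0.0604]
tri tip rest [-0.0588  0.1211  0.0751]
blue [255.     190.9518] [252.     178.3333] tip@-60 [-0.06   -0.1181  0.0734] mark@-58 [-0.058  -0.1224  0.0577]
[0.5182 0.0909 0.0239] [0.5182 0.0909 0.0975]
```

```bash
python3 - <<'E'
from h import *
press(1,.0712,"g_d","g_f0.npy")
p,k=tipof("g_d",1,"red",.062);m,_=tipof("g_d",1,"orange",.062)
print(p,m,hz(p,k,-.0595),hz(m,k,-.057))
E
```

```text
dF [-3.195   3.7219  5.179 ] [0.0001 0.0001 0.0001] 13.825
[320 188]
[323.     184.5714] [330.     184.3579] [-0.0595  0.1216  0.0623] [-0.057   0.1251  0.0617]
```

View pics/g_dv.png

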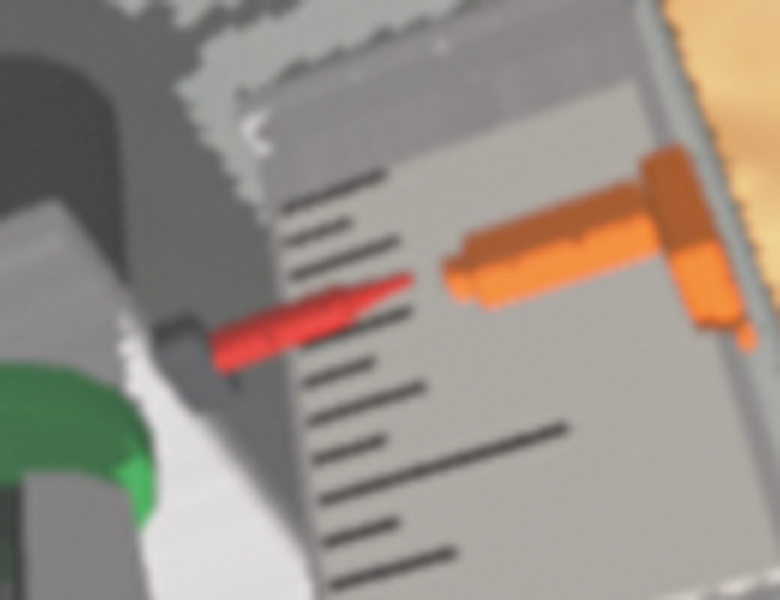

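```bash
python3 - <<'E'
from h import *
r.hold(.7)
r.move_l(presspose(1,.09)[0],vel=.02); r.move_l(presspose(1,.15)[0],vel=.08)
r.hold(.4); shot(0,0,"g_e"); p,k=tipof("g_e",1,"red",.07); print("rest",hz(p,k,-.06),telemetry.current_t())
approach(-1,"b")
print(presspose(-1,0)[0][2]-telemetry.current_ee_pos()[2])
r.hold(.1)
press(-1,.0725,"b_c","b_f0.npy")
for t,z in(("b_a",.066),("b_c",.062)):
    p,k=tipof(t,-1,"red",z);m,_=tipof(t,-1,"orange",z); print(t,p,m,hz(p,k,-.06),hz(m,k,-.058))
E
```

```text
rest [-0.06    0.1213  0.0779] 16.9667
hit True edge z 0.08353515666133728 dF [0.6449 0.0893 0.301 ] t 19.9333
-0.08353515666133728
dF [-3.2568 -0.9726  4.7802] [-0.0007 -0.0005 -0.    ] 21.7583
[198 229]
b_a [201.     210.3004] [202.     196.3333] [-0.06   -0.1186  0.0736] [-0.058  -0.1213  0.0583]
b_c [199.     224.2362] [200.     222.6667] [-0.06   -0.1203  0.0609] [-0.058  -0.1214  0.0581]
```

View pics/b_cv.png

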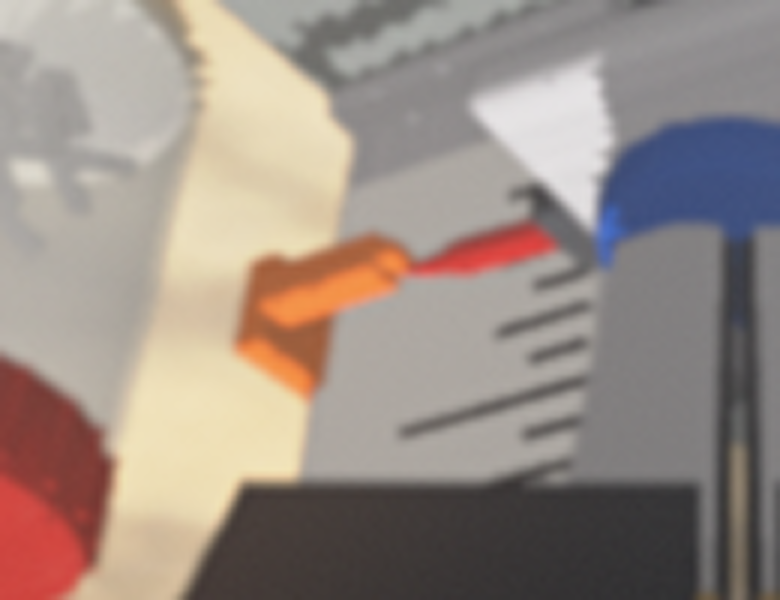

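```bash
python3 - <<'E'
from h import *
press(-1,.0699,"b_d","b_f0.npy")
p,k=tipof("b_d",-1,"red",.06);m,_=tipof("b_d",-1,"orange",.06); print(p,m,hz(p,k,-.06),hz(m,k,-.058))
E
```

```text
dF [-3.5491 -0.8071  5.7677] [-0.0008 -0.0007  0.0001] 22.775
[198 232]
[197.     222.6672] [200.     225.3254] [-0.06   -0.1226  0.0565] [-0.058  -0.1212  0.058 ]
```

View pics/b_dv.png

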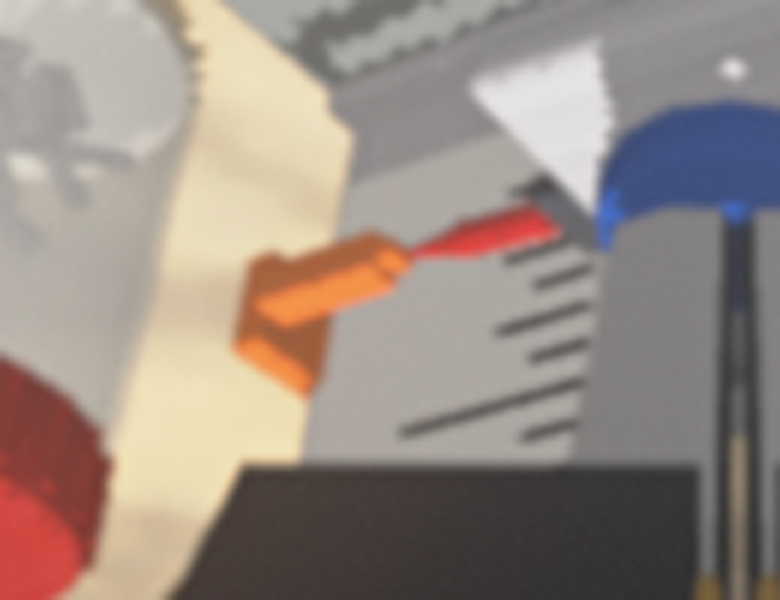

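```bash
python3 - <<'E'
from h import *
k=ld("b_d"); px=((412.5)/6-.5+133,(252.5)/6-.5+182); print(hz(px,k,-.06))
r.hold(.7)
r.move_l(presspose(-1,.09)[0],vel=.02); r.move_l(presspose(-1,.17)[0],vel=.08); r.hold(.8)
print(telemetry.current_t())
vision.snapshot("top")
for n in("mount","green_pad","blue_pad","green_pointer","blue_pointer","red_jar","spanner"): print(n,[np.round(d["at"],4) for d in models.mark_of(n,"top")[:1]])
E
```

```text
[-0.06   -0.1185  0.0586]
26.5833
mount [array([ 0.5521, -0.0089, -0.0022])]
green_pad [array([0.5218, 0.0823, 0.0824])]
blue_pad [array([ 0.4727, -0.0554,  0.0843])]
green_pointer []
blue_pointer [array([ 0.4584, -0.0973,  0.0737])]
red_jar [array([ 0.4178, -0.1718, -0.0029])]
spanner [array([ 0.4552, -0.0978,  0.0727])]
```

```bash
python3 -c "
from plant import r
print(r.sign_off())"
```

```text
the job is handed in; nothing more can be done
None
```

I pressed the green corner, then the blue corner, to about 0.5 mm from its marker by the wrist camera, held each for over a second and let it back up, then handed the job in with the arm clear; the mount and jar still looked in place, but the spanner was hidden from view, I did not re-check the other items, and no verdict came back.

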